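Pack two gift parcels at the office desk

ROBOT

A 7-joint arm with a two-finger parallel gripper is mounted at the origin on the work surface. World frame = base frame: x ahead of the robot, y to its left, z up, the work surface at z = 0. Lengths are in m, angles in rad, forces in N, time in s.
With the tool pointing down it reaches from about 0.4 to 0.875 m from the base axis. Payload 6.5 kg.
Tool frame: the origin (TCP) lies at the very end of the fingers, on their centre line; the grasp point (between the pads) lies 19 mm behind it; z points along the fingers, y is the line along which they close (so a half turn about z gives the same grasp; the last joint's range is limited). The gripper opens to 85 mm and grips with 20 to 120 N. Pads are 22 mm wide; open, the fingers measure 114 mm over their backs; the gripper's body (76 mm by 85 mm) begins 54 mm behind the grasp point. The pads swing forward as they close: fully open they stand 13 mm farther back than shut.
Start: joints at [1.234, 0.536, -0.004, 1.538, 0.003, 1.067, -0.071], TCP at [0.174, -0.626, 0.231] pointing down, gripper open.
Joint ranges: [-2.7, 2.7], [-0.37, 2.16], [-1.27, 1.26], [0.24, 2.4], [-1.31, 4.45], [0.19, 1.91], [-2.76, 2.76]. Speed limits (rad/s): [2.39, 2.39, 3.14, 3.14, 3.14, 3.14, 3.14].

INTERFACE

Orientations are given as a 3x3 rotation matrix whose columns are the frame's x, y, z axes.
In Python, from workcell import robot gives the robot as it stands.
- The arm moves only by the tool move_arm, never from a script. Its argument "commands" is one flat list of numbers, 7 for each row, row after row: the shift along the tool's x, y, z in cm, then the turn, a rotation vector about the tool's x, y, z in rad, then the opening, from 0 (shut) to 1 (fully open). A call has 1 to 8 rows; each row shifts and turns the commanded pose from where the row before left it, along the tool's axes as they then stand; what a row does not reach is not made up. A row lasts 1/12 s, in which the tool goes at most 41.7 mm and 7.16 degrees, less where a joint would pass 70% of its speed; a pose out of reach is approached as far as the arm can. A call is refused whole if a number of a shift passes 4.17 or a number of a turn 0.125, either way. A call with a gripper value outside its range is refused whole. The fingers move at their own pace and stop on an object; the grip force is fixed at half the most. Time passes only in rows, so rows that do not move let the fingers close. It gives the time, the measured TCP pose, the force, the opening and the grip force at its end, in the units of the state.
- robot.read_state(): the state, without advancing time (a new reading comes with each control period).
- robot.snapshot(name): name is "scene" or "top" or "wrist"; returns a dict with "frame" (480x640x3 uint8, red, green, blue), "range_z" (480x640 float32, m along the optical axis (not along the pixel's ray), 0 where there is no reading), "fx", "fy", "cx", "cy" (pixels), "eye" and "attitude" of the camera in the world; the wrist camera has in their place "mount" (4x4, takes a point from camera to tool coordinates, whose origin is the TCP and whose axes are the flange's). Camera axes: x right, y down, z forward; pixel columns grow to the right and rows downward; lengths in m; the calibration is good to about 2 mm. The wrist camera is an equidistant fisheye: a pixel r from the principal point sees the ray r / f radians off the axis. A picture is of the moment at which its call begins: read the wrist's pose just before it.
- robot.sign_off(): hands the job in; it is judged then, once.
The state is a dict: "time": time; "qpos": joint angles; "qvel": joint speeds; "joint_torque": joint torques, N m; "ee_pos": TCP position; "tcp_rot": TCP orientation; "wrist_force": force on the tool from outside, world axes, zero at the start; "ft_torque": the same for the moment, N m; "gripper_width": finger opening in m; "finger_force": force on a finger pad.
Only numpy, scipy, OpenCV 4.12 (cv2) and the standard library are available. Lean on these libraries where they do the work, as an engineer would, in place of code of your own. Each camera call takes 0.05 s, during which the arm holds its last target. There are 200 camera calls.

TASK

Pack the two parcels: the orange-edged carton gets the red tin and the yellow tea box, the blue-edged carton gets the green tin, the white soap box and the black torch. Stand everything upright on the carton floor, one thing to a compartment with each tin in its carton's middle compartment, and set things down rather than dropping them. Leave the paper cup, the pen pot and the chess king where they are.

Things in the scene. Friction and masses are not known exactly. Their poses are not given: they have to be found in the camera images.
- tin_red_center (a point): small round food tin with a red label and a red disc on its silver lid, 54 mm diameter, 90 mm high, about 0.2 kg, standing; the point is its centre, half-way up (45 mm above its underside). z is up while it stands.
- tin_green_center (a point): small round food tin with a green label and a green disc on its silver lid, 54 mm diameter, 90 mm high, about 0.2 kg, standing; the point is its centre, half-way up (45 mm above its underside). z is up while it stands.
- tea_box_center (a point): yellow tea box with a dark brown band, 46 mm (its x) by 54 mm (its y) by 100 mm high, about 0.12 kg, standing; the point is its centre, half-way up (50 mm above its underside). z is up while it stands.
- soap_box_center (a point): white soap box with a blue band, 42 mm (its x) by 54 mm (its y) by 86 mm high, about 0.12 kg, standing; the point is its centre, half-way up (43 mm above its underside). z is up while it stands.
- torch_center (a point): black torch standing on its lens, 104 mm high, about 0.15 kg: head of 44 mm diameter up to 28 mm above its underside, tapering to a handle of 32 mm diameter from 42 mm up to the top; the point is on its axis half-way up (52 mm above its underside). z is up while it stands.
- carton_orange: orange-edged open cardboard carton, orange floor, fixed to the desk, 88 x 232 x 36 mm high; origin at the centre of its underside, z up, y along its long side. Walls, floor, dividers 4 mm thick: the inner floor is 4 mm above the origin. Two dividers, 32 mm high, make three compartments in a row, centred at y = -76, 0 and +76 mm (x = 0), each 80 mm (x) by 72 mm (y) inside.
- carton_blue: blue-edged open cardboard carton, blue floor, fixed to the desk, 88 x 232 x 36 mm high; origin at the centre of its underside, z up, y along its long side. Walls, floor, dividers 4 mm thick: the inner floor is 4 mm above the origin. Two dividers, 32 mm high, make three compartments in a row, centred at y = -76, 0 and +76 mm (x = 0), each 80 mm (x) by 72 mm (y) inside.
- paper_cup_center (a point): white paper cup, 72 mm across the rim, 90 mm high, loose, light, a bystander; the point is its centre, half-way up.
- pen_pot_center (a point): black round pen pot, 72 mm diameter, 95 mm high, with pens that reach 150 mm high, loose, a bystander; the point is on its axis 47.5 mm above its underside.
- chess_king_center (a point): brass chess king, 40 mm diameter at the foot, 96 mm high, loose, a bystander; the point is on its axis 40 mm above its underside.
Things that resemble listed ones, but are neither listed nor needed, are in the scene too. Leave any purple look-alike of the part that bears tea_box_center alone.

How it is judged:
At the end, for the whole second after the job is handed in: Red tin, tea box in the orange-edged carton, green tin, soap box, torch in the blue-edged one; tins within 25 mm of the carton's middle along its length; all on its floor (height within 6 mm), within 30 mm of its centreline, upright within 0.12 rad, at rest (x of tin_red_center in the frame of carton_orange between -0.03 and 0.03 m and y of tin_red_center in the frame of carton_orange between -0.025 and 0.025 m and z of tin_red_center in the frame of carton_orange between 0.043 and 0.055 m and angle between each of tin_red_center, tea_box_center, tin_green_center, soap_box_center, torch_center's own z axis and vertical below 0.12 rad and linear speed of each of tin_red, tea_box, tin_green, soap_box, torch below 0.02 m/s and x of tea_box_center in the frame of carton_orange between -0.03 and 0.03 m and y of tea_box_center in the frame of carton_orange between -0.105 and 0.105 m and z of tea_box_center in the frame of carton_orange between 0.048 and 0.06 m and x of tin_green_center in the frame of carton_blue between -0.03 and 0.03 m and y of tin_green_center in the frame of carton_blue between -0.025 and 0.025 m and z of tin_green_center in the frame of carton_blue between 0.043 and 0.055 m and x of soap_box_center in the frame of carton_blue between -0.03 and 0.03 m and y of soap_box_center in the frame of carton_blue between -0.105 and 0.105 m and z of soap_box_center in the frame of carton_blue between 0.041 and 0.053 m and x of torch_center in the frame of carton_blue between -0.03 and 0.03 m and y of torch_center in the frame of carton_blue between -0.105 and 0.105 m and z of torch_center in the frame of carton_blue between 0.05 and 0.062 m); the robot touches nothing.
It fails at once if the paper cup is moved by more than 30 mm (distance of paper_cup_center from where it was at the start of the episode above 0.03 m).
It fails at once if the pen pot is moved by more than 30 mm (distance of pen_pot_center from where it was at the start of the episode above 0.03 m).
It fails at once if the chess king is moved by more than 30 mm (distance of chess_king_center from where it was at the start of the episode above 0.03 m).
It fails at once if a stock thing is dropped (falls free by more than about 3 cm) or thrown ((contact force between tin_red and the fingers below 0.05 N and linear speed of tin_red above 0.8 m/s) or (contact force between tea_box and the fingers below 0.05 N and linear speed of tea_box above 0.8 m/s) or (contact force between tin_green and the fingers below 0.05 N and linear speed of tin_green above 0.8 m/s) or (contact force between soap_box and the fingers below 0.05 N and linear speed of soap_box above 0.8 m/s) or (contact force between torch and the fingers below 0.05 N and linear speed of torch above 0.8 m/s)).
It also fails if it takes over 136 s, if anything falls off the work surface, if the arm or the gripper's body presses on something with over 40 N, if the wrist force passes 120 N, or if a joint passes its speed limit or range.

## Working session

There is one attempt and no reset: what is moved stays moved. The work goes in short steps, Python scripts to look and compute and a tool call to move; the robot and the scene stay as the last step left them, time stands still between calls to the robot, and variables do not carry over. Pictures are saved under pics/ and viewed, at most 14 in all, crops included, and the job is handed in when it is done.

Besides the shell and the picture viewer there is one more tool, called as name(argument=value, ...), one argument or row to a line, values as JSON. move_arm: Moves the arm, as the interface text tells. Its arguments: {"type":"object","properties":{"commands":{"type":"array"}},"required":["commands"]}

```bash
mkdir -p pics; ls; python3 - <<'E'
from workcell import robot
import cv2,pickle
d={}
for n in ("scene","top"):
    s=robot.snapshot(n); d[n]=s
    cv2.imwrite(f"pics/{n}0.png",s["frame"][:,:,::-1])
    print(n,s["fx"],s["fy"],s["cx"],s["cy"],s["eye"],s["attitude"])
pickle.dump(d,open("snap0.pkl","wb"))
st=robot.read_state();print(st["time"],st["ee_pos"],st["tcp_rot"],st["gripper_width"])
E
```

```text
pics
scene 606.7413972250725 606.7413972250725 315.7707545898675 239.4239193478068 [ 0.92543599 -0.61812579  1.17678179] [[ 0.83816283  0.46261591 -0.28891104]
 [ 0.54539764 -0.70608068  0.45165416]
 [ 0.00494789 -0.53613113 -0.84412021]]
top 460.9723975627959 460.9723975627959 314.35602817581366 249.8261341411565 [0.35913213 0.00818219 1.1830016 ] [[-0.01541308 -0.98650814  0.16298506]
 [-0.99965995  0.01177454 -0.02326691]
 [ 0.02103393 -0.16328825 -0.98635416]]
0.1 [ 0.1737273  -0.62578137  0.23050142] [[ 9.63524222e-01  2.67620615e-01 -5.29429504e-04]
 [ 2.67621111e-01 -9.63523140e-01  1.44928160e-03]
 [-1.22259945e-04 -1.53810444e-03 -9.99998810e-01]] 0.08529813556202344
```

View pics/top0.png

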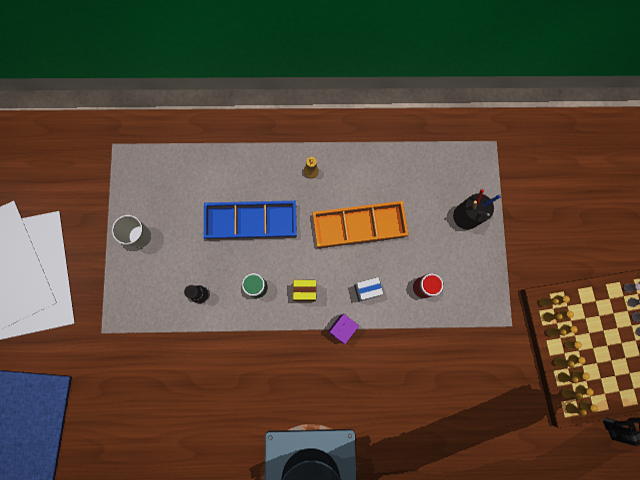

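View pics/scene0.png

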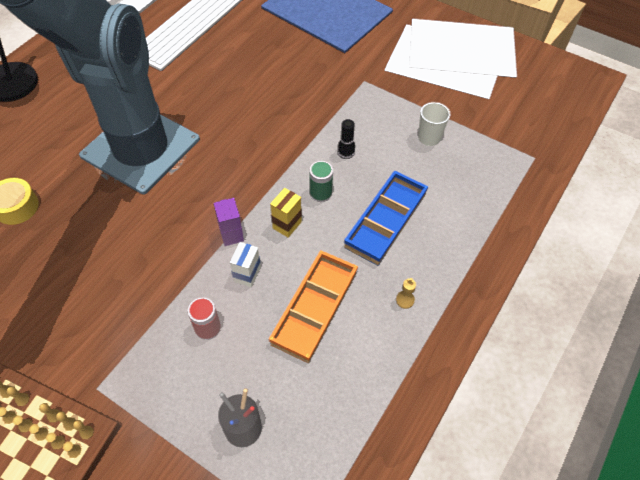

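The top view shows the red tin at (430,285), the green tin at (254,286), the yellow tea box at (305,290), the soap box at (370,289) and the torch at (197,293). The purple look-alike is at (344,329). The blue carton is at (250,220) and the orange one at (360,224). The cup is at (128,231), the king at (311,167) and the pen pot at (474,212).

Things that could be confused (top-view pixels):
- **Tea box:** yellow (305,290) or purple (344,329). I choose yellow with the brown band. The yellow bowl in the scene view (15,200) is something else.
- **Torch:** black object (197,293) or pen pot (474,212). I choose the slim one.
- **Tins:** told apart by their lid discs.

```bash
cat > h.py <<'E'
import numpy as np, cv2
def cloud(s):
    v,u=np.mgrid[0:480,0:640]; z=s["range_z"]
    p=np.stack([(u-s["cx"])/s["fx"]*z,(v-s["cy"])/s["fy"]*z,z],-1)
    return p@np.array(s["attitude"]).T+np.array(s["eye"])
def rect(p):
    (c,wh,a)=cv2.minAreaRect((p[:,:2]*1000).astype(np.float32))
    return np.round(c,1),np.round(wh,1),round(a,1)
E
python3 - <<'E'
import pickle,numpy as np,cv2
from h import *
d=pickle.load(open("snap0.pkl","rb"))
s=d["top"];P=cloud(s)
def win(u0,u1,v0,v1,zl,zh):
    p=P[v0:v1,u0:u1].reshape(-1,3); return p[(p[:,2]>zl)&(p[:,2]<zh)]
for n,w,h in [("red",(408,450,265,305),.09),("green",(236,272,268,305),.09),("tea",(285,325,272,310),.1),("soap",(350,390,272,306),.086),("torch",(180,215,278,310),.104),("purple",(325,362,308,350),.1),("cup",(105,155,208,256),.09),("pot",(445,500,190,236),.095),("king",(300,322,150,182),.09),("blue",(198,302,195,245),.034),("orange",(308,412,196,252),.034)]:
    p=win(*w,h-.006,h+.006)
    if len(p)>4: print(n,len(p),rect(p),"zmax",win(*w,.0,.3)[:,2].max().round(3), "med",np.median(p,0).round(4))
# soap/tea by scene view too
s2=d["scene"];P2=cloud(s2)
for n,w,h in [("red",(185,222,295,340),.09),("green",(305,337,158,200),.09),("tea",(268,305,187,237),.1),("soap",(228,263,240,282),.086),("torch",(335,358,118,160),.104),("blue",(340,432,168,264),.034),("orange",(265,362,248,360),.034)]:
    p=P2[w[2]:w[3],w[0]:w[1]].reshape(-1,3);p=p[abs(p[:,2]-h)<.006]
    if len(p)>4: print("S",n,len(p),rect(p))
f=s["frame"][255:355,170:460,::-1]
cv2.imwrite("pics/crop.png",cv2.resize(f,None,fx=2.7,fy=2.7,interpolation=2))
E
```

```text
red 398 (array([ 454. , -296.2]), array([52.1, 52.9]), 85.2) zmax 0.095 med [ 0.4538 -0.2961  0.0901]
green 402 (array([460.8, 129.1]), array([52.4, 51.6]), 47.0) zmax 0.095 med [0.4597 0.129  0.0898]
tea 447 (array([446.6,   7.2]), array([54.2, 45.2]), 89.3) zmax 0.106 med [0.4454 0.0085 0.0992]
soap 398 (array([ 447.1, -148.5]), array([42.1, 53.8]), 13.6) zmax 0.091 med [ 0.4466 -0.1485  0.0856]
torch 145 (array([444. , 272.6]), array([30.7, 28.5]), 88.9) zmax 0.109 med [0.4437 0.2717 0.1034]
purple 465 (array([353.2, -83.7]), array([45.6, 54.7]), 51.2) zmax 0.105 med [ 0.3533 -0.0834  0.0994]
cup 143 (array([596.2, 432.3]), array([71.5, 70.6]), 22.7) zmax 0.094 med [0.5963 0.4361 0.0885]
pot 541 (array([ 640.6, -422.4]), array([70.3, 70.2]), 28.2) zmax 0.152 med [ 0.6384 -0.4196  0.0947]
king 13 (array([769.6, -12.7]), array([12.1,  5. ]), 0.5) zmax 0.096 med [ 0.7691 -0.0128  0.0918]
blue 841 (array([632.3, 144.3]), array([ 92.7, 234.5]), 1.0) zmax 0.042 med [0.6342 0.144  0.0347]
orange 857 (array([ 617.5, -137.3]), array([ 92.5, 236.5]), 6.6) zmax 0.043 med [ 0.6182 -0.1401  0.0352]
S red 543 (array([ 452.9, -298.9]), array([53.5, 54.6]), 31.1)
S green 363 (array([459.6, 127.6]), array([52.7, 54.8]), 33.0)
S tea 441 (array([444.7,   6.2]), array([58.3, 48. ]), 88.3)
S soap 486 (array([ 446.1, -149.6]), array([43.8, 58. ]), 15.3)
S torch 129 (array([442.5, 270.2]), array([32.7, 33. ]), 79.1)
S blue 1130 (array([631. , 117.2]), array([ 93.5, 290.3]), 0.4)
S orange 1324 (array([ 613.6, -115.9]), array([ 92.5, 283.3]), 6.4)
```

View pics/crop.png

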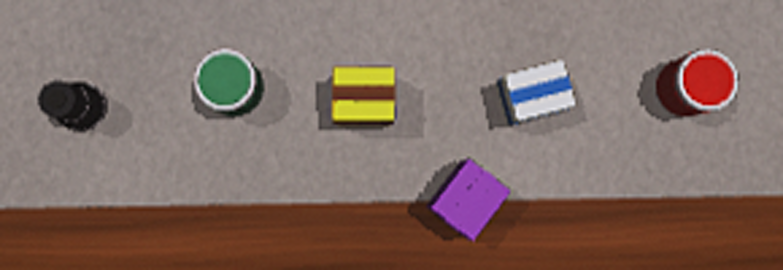

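The close crop confirms the choices: red and green lids, yellow box with a brown band, white box with a blue band, slim black torch. The purple box is left alone. I start with the red tin, closing across the carton's short side.

move_arm(
  commands=[4.05,-0.64,0,0,0,-0.125,1,4.05,-0.64,0,0,0,-0.125,1,4.05,-0.64,0,0,0,-0.125,1,4.05,-0.64,0,0,0,-0.125,1,4.05,-0.64,0,0,0,-0.125,1,4.05,-0.64,0,0,0,-0.125,1,4.05,-0.64,0,0,0,-0.125,1,4.05,-0.64,0,0,0,-0.125,1],
)

```text
time: 0.77
ee_pos: [0.3794, -0.3846, 0.2311]
tcp_rot: [[0.288, 0.957, 0.001], [0.957, -0.288, 0.0], [0.0, 0.0, -1.0]]
wrist_force: [0.2, 0.2, 0.6]
gripper_width: 0.0854
finger_force: 0.0
```

```bash
cat > go.py <<'E'
import sys,numpy as np
from workcell import robot
from scipy.spatial.transform import Rotation as R
x,y,z,yaw=map(float,sys.argv[1:5])   # mm, mm, mm, yaw of tool x in deg
s=robot.read_state();T=np.array(s["tcp_rot"]);p=np.array(s["ee_pos"])
a=np.radians(yaw);G=np.array([[np.cos(a),np.sin(a),0],[np.sin(a),-np.cos(a),0],[0,0,-1]])
d=np.array([x,y,z])/1000-p
print("t",round(s["time"],2),"pos",(p*1000).round(1),"w",round(s["gripper_width"]*1000,1),"F",np.round(s["wrist_force"],1))
print("shift cm, present axes",(T.T@d*100).round(2),"goal axes",(G.T@d*100).round(2),"turn",R.from_matrix(T.T@G).as_rotvec().round(3))
E
python3 go.py 453.5 -297 230 96.6
```

```text
t 0.77 pos [ 379.4 -384.6  231.1] w 85.4 F [0.2 0.2 0.6]
shift cm, present axes [10.53  4.56  0.11] goal axes [7.85 8.37 0.11] turn [ 0.001 -0.    -0.408]
```

move_arm(
  commands=[0,0,0,0,0,-0.102,1,0,0,0,0,0,-0.102,1,0,0,0,0,0,-0.102,1,0,0,0,0,0,-0.102,1,1.96,2.09,2.5,0,0,0,1,1.96,2.09,2.5,0,0,0,1,1.96,2.09,2.5,0,0,0,1,1.96,2.09,2.5,0,0,0,1],
)

```text
time: 1.43
ee_pos: [0.453, -0.299, 0.1301]
tcp_rot: [[-0.107, 0.994, 0.0], [0.994, 0.107, -0.0], [-0.0, 0.0, -1.0]]
wrist_force: [-0.3, -0.2, 0.4]
gripper_width: 0.0854
finger_force: 0.0
```

```bash
python3 go.py 453.5 -297 46 96.6; python3 - <<'E'
from workcell import robot
import cv2
s=robot.snapshot("wrist");cv2.imwrite("pics/w1.png",s["frame"][:,:,::-1]);print(s["mount"],s["fx"],s["cx"],s["cy"])
E
```

```text
t 1.43 pos [ 453.  -299.   130.1] w 85.4 F [-0.3 -0.2  0.4]
shift cm, present axes [0.19 0.07 8.41] goal axes [0.19 0.08 8.41] turn [ 0.     0.    -0.008]
[[ 1.51271001e-03 -9.51770439e-01 -3.06807339e-01  7.78912021e-02]
 [ 9.99998854e-01  1.45689730e-03  4.10930518e-04  2.90375121e-04]
 [ 5.58752633e-05 -3.06807609e-01  9.51771552e-01 -1.42319770e-01]
 [ 0.00000000e+00  0.00000000e+00  0.00000000e+00  1.00000000e+00]] 371.64829954431775 321.06471982537784 239.48681640098476
```

View pics/w1.png

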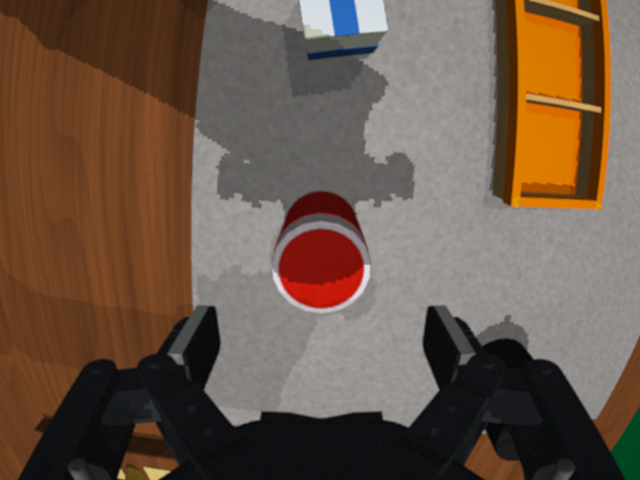

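The wrist view shows the red tin at (321,265), centred between the fingers (about 207 and 435). I go down and close.

move_arm(
  commands=[0.1,0.03,2.8,0,0,0,1,0.1,0.03,2.8,0,0,0,1,0,0,1.8,0,0,0,1,0,0,1.0,0,0,0,1,0,0,0,0,0,0,0,0,0,0,0,0,0,0,0,0,0,0,0,0,0,0,0,0,0,0,0,0],
)

```text
time: 2.15
ee_pos: [0.4538, -0.2984, 0.0486]
tcp_rot: [[-0.107, 0.994, 0.002], [0.994, 0.107, -0.001], [-0.001, 0.002, -1.0]]
wrist_force: [-0.8, 0.3, 0.3]
gripper_width: 0.053
finger_force: 62.9
```

```bash
python3 go.py 617.5 -137.3 120 96.6; python3 - <<'E'
from workcell import robot
print(robot.read_state()["finger_force"])
E
```

```text
t 2.15 pos [ 453.8 -298.4   48.6] w 53.0 F [-0.8  0.3  0.3]
shift cm, present axes [14.25 18.02 -7.13] goal axes [14.12 18.11 -7.14] turn [ 0.002  0.001 -0.007]
62.920238971710205
```

move_arm(
  commands=[0,0,-2.5,0,0,0,0,0,0,-3.5,0,0,0,0,2.2,2.8,-1,0,0,0,0,2.4,3.1,0,0,0,0,0,2.4,3.1,0,0,0,0,0,2.4,3.1,0,0,0,0,0,2.4,3.1,0,0,0,0,0,2.4,2.9,0,0,0,0,0],
)

```text
time: 2.82
ee_pos: [0.6193, -0.1357, 0.1184]
tcp_rot: [[-0.108, 0.994, 0.002], [0.994, 0.108, -0.0], [-0.0, 0.002, -1.0]]
wrist_force: [0.7, 0.3, -1.8]
gripper_width: 0.0529
finger_force: 64.1
```

```bash
python3 go.py 617.5 -137.3 53 96.6; python3 - <<'E'
from workcell import robot
import cv2
from h import *
s=robot.snapshot("scene");cv2.imwrite("pics/s2.png",s["frame"][:,:,::-1])
E
```

```text
t 2.82 pos [ 619.3 -135.7  118.4] w 52.9 F [ 0.7  0.3 -1.8]
shift cm, present axes [-0.14 -0.2   6.54] goal axes [-0.14 -0.2   6.54] turn [ 0.002  0.    -0.007]
```

View pics/s2.png

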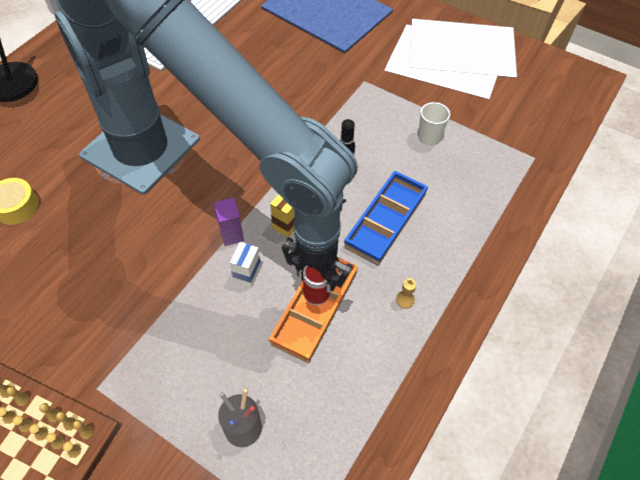

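The scene view shows the red tin held at (316,285) over the orange carton's middle compartment. I set it down.

move_arm(
  commands=[-0.1,-0.2,2.5,0,0,0,0,0,0,2.2,0,0,0,0,0,0,1.1,0,0,0,0,0,0,0.4,0,0,0,0,0,0,0.2,0,0,0,0,0,0,0,0,0,0,0],
)

```text
time: 3.37
ee_pos: [0.6162, -0.1386, 0.054]
tcp_rot: [[-0.107, 0.994, 0.001], [0.994, 0.107, -0.0], [-0.0, 0.001, -1.0]]
wrist_force: [0.5, -0.4, -2.1]
gripper_width: 0.0526
finger_force: 64.3
```

```bash
python3 go.py 617.5 -137.3 53 96.6
```

```text
t 3.37 pos [ 616.2 -138.6   54. ] w 52.6 F [ 0.5 -0.4 -2.1]
shift cm, present axes [0.11 0.14 0.1 ] goal axes [0.11 0.14 0.1 ] turn [ 0.001  0.    -0.008]
```

move_arm(
  commands=[0,0,0.12,0,0,0,0,0,0,0,0,0,0,1,0,0,0,0,0,0,1,0,0,0,0,0,0,1,0,0,-0.5,0,0,0,1,0,0,-3,0,0,0,1,0,0,-4,0,0,0,1,0,0,-2,0,0,0,1],
)

```text
time: 4.03
ee_pos: [0.6177, -0.1383, 0.1515]
tcp_rot: [[-0.108, 0.994, 0.005], [0.994, 0.108, -0.001], [-0.001, 0.005, -1.0]]
wrist_force: [2.1, -1.0, 0.2]
gripper_width: 0.0852
finger_force: 0.0
```

```bash
python3 go.py 445.8 6.8 150 89.3
```

```text
t 4.03 pos [ 617.7 -138.3  151.5] w 85.2 F [ 2.1 -1.   0.2]
shift cm, present axes [ 16.28 -15.53   0.06] goal axes [ 14.29 -17.37   0.15] turn [0.005 0.001 0.12 ]
```

move_arm(
  commands=[3.26,-3.1,0,0,0,0,1,3.26,-3.1,0,0,0,0,1,3.26,-3.1,0,0,0,0,1,3.26,-3.1,0,0,0,0,1,3.26,-3.1,0,0,0,0.12,1,0,0,1,0,0,0,1,0,0,1,0,0,0,1],
)

```text
time: 4.62
ee_pos: [0.4563, -0.0024, 0.1279]
tcp_rot: [[0.008, 1.0, 0.002], [1.0, -0.008, -0.001], [-0.001, 0.002, -1.0]]
wrist_force: [0.7, -0.1, 0.1]
gripper_width: 0.0853
finger_force: 0.0
```

```bash
python3 go.py 445.8 6.8 47 89.3; python3 - <<'E'
from workcell import robot
import cv2
a=robot.snapshot("wrist")["frame"];b=robot.snapshot("top")["frame"][180:330,180:460]
cv2.imwrite("pics/w3.png",cv2.hconcat([cv2.resize(a,(400,300)),cv2.resize(b,(400,300))])[:,:,::-1])
E
```

```text
t 4.62 pos [456.3  -2.4 127.9] w 85.3 F [ 0.7 -0.1  0.1]
shift cm, present axes [ 0.91 -1.07  8.09] goal axes [ 0.9  -1.06  8.09] turn [0.002 0.001 0.004]
```

View pics/w3.png

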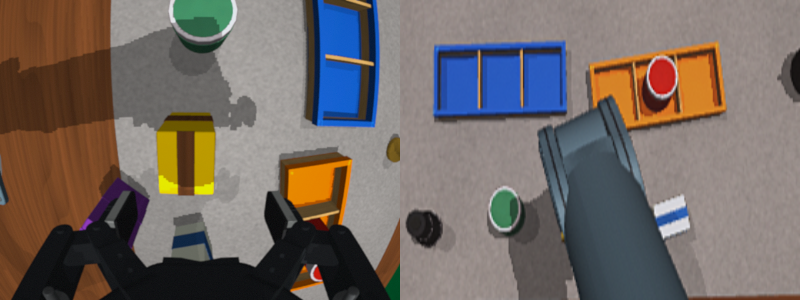

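The left half of this picture shows the yellow tea box at (187,150) under the fingers. The right half shows the red tin at (661,78), standing in the orange carton's middle compartment. Next I correct the offset, go down and grip.

move_arm(
  commands=[0.9,-1.07,1,0,0,0,1,0,0,2,0,0,0,1,0,0,2.8,0,0,0,1,0,0,1.6,0,0,0,1,0,0,0.7,0,0,0,1,0,0,0,0,0,0,0,0,0,0,0,0,0,0,0,0,0,0,0,0,0],
)

```text
time: 5.38
ee_pos: [0.4474, 0.0053, 0.047]
tcp_rot: [[0.013, 1.0, 0.002], [1.0, -0.013, 0.0], [0.0, 0.002, -1.0]]
wrist_force: [-0.8, -0.3, 0.2]
gripper_width: 0.0511
finger_force: 0.0
```

move_arm(
  commands=[0,0,0,0,0,0,0],
)

```text
time: 5.47
ee_pos: [0.4471, 0.0053, 0.0471]
tcp_rot: [[0.012, 1.0, 0.002], [1.0, -0.012, -0.0], [-0.0, 0.002, -1.0]]
wrist_force: [-1.0, -0.4, 0.4]
gripper_width: 0.0457
finger_force: 45.3
```

```bash
python3 go.py 608.8 -61.8 120 96.6
```

```text
t 5.47 pos [447.1   5.3  47.1] w 45.7 F [-1.  -0.4  0.4]
shift cm, present axes [-6.51 16.27 -7.26] goal axes [-8.52 15.29 -7.29] turn [ 0.002  0.    -0.128]
```

move_arm(
  commands=[0,0,-2.5,0,0,0,0,0,0,-3.5,0,0,0,0,-1.1,2.7,-1.2,0,0,0,0,-1.1,2.7,0,0,0,0,0,-1.1,2.7,0,0,0,0,0,-1.1,2.7,0,0,0,0,0,-1.1,2.7,0,0,0,0,0,-1.0,2.7,0,0,0,-0.124,0],
)

```text
time: 6.13
ee_pos: [0.6088, -0.0625, 0.1191]
tcp_rot: [[-0.111, 0.994, 0.001], [0.994, 0.111, -0.001], [-0.001, 0.001, -1.0]]
wrist_force: [0.6, 0.7, -0.7]
gripper_width: 0.0456
finger_force: 48.0
```

```bash
python3 go.py 608.8 -61.8 51.5 96.6
```

```text
t 6.13 pos [608.8 -62.5 119.1] w 45.6 F [ 0.6  0.7 -0.7]
shift cm, present axes [ 0.07 -0.    6.76] goal axes [0.07 0.01 6.76] turn [ 0.001  0.001 -0.004]
```

move_arm(
  commands=[0,0,2.5,0,0,0,0,0,0,2.4,0,0,0,0,0,0,1.2,0,0,0,0,0,0,0.4,0,0,0,0,0,0,0.2,0,0,0,0,0,0,0,0,0,0,0,0,0,0,0,0,0,0],
)

```text
time: 6.72
ee_pos: [0.6082, -0.0613, 0.0523]
tcp_rot: [[-0.112, 0.994, 0.002], [0.994, 0.112, -0.0], [-0.0, 0.002, -1.0]]
wrist_force: [1.0, 0.8, -0.7]
gripper_width: 0.0453
finger_force: 48.4
```

move_arm(
  commands=[0,0,0.12,0,0,0,0,0,0,0,0,0,0,1,0,0,0,0,0,0,1,0,0,0,0,0,0,1,0,0,-0.5,0,0,0,1,0,0,-3,0,0,0,1,0,0,-4,0,0,0,1,0,0,-2.5,0,0,0,1],
)

```text
time: 7.38
ee_pos: [0.6084, -0.0612, 0.1532]
tcp_rot: [[-0.112, 0.994, 0.003], [0.994, 0.112, 0.0], [-0.0, 0.003, -1.0]]
wrist_force: [1.0, -0.9, 1.1]
gripper_width: 0.0854
finger_force: 0.0
```

```bash
python3 go.py 446.6 -149 130 104.2
```

```text
t 7.38 pos [608.4 -61.2 153.2] w 85.4 F [ 1.  -0.9  1.1]
shift cm, present axes [ -6.91 -17.07   2.27] goal axes [ -4.54 -17.84   2.32] turn [ 0.003  0.    -0.136]
```

move_arm(
  commands=[-1.38,-3.41,0,0,0,0,1,-1.38,-3.41,0,0,0,0,1,-1.38,-3.41,0,0,0,0,1,-1.38,-3.41,0,0,0,0,1,-1.38,-3.41,0,0,0,-0.12,1,0,0,1.2,0,0,-0.016,1,0,0,1.1,0,0,0,1],
)

```text
time: 7.97
ee_pos: [0.4445, -0.1511, 0.1273]
tcp_rot: [[-0.242, 0.97, 0.001], [0.97, 0.242, -0.002], [-0.002, 0.0, -1.0]]
wrist_force: [-0.6, 0.1, -0.1]
gripper_width: 0.0854
finger_force: 0.0
```

```bash
python3 go.py 446.6 -149 44 104.2; python3 - <<'E'
from workcell import robot
import cv2
a=robot.snapshot("wrist")["frame"];b=robot.snapshot("top")["frame"][180:330,180:460]
cv2.imwrite("pics/w4.png",cv2.hconcat([cv2.resize(a,(400,300)),cv2.resize(b,(400,300))])[:,:,::-1])
E
```

```text
t 7.97 pos [ 444.5 -151.1  127.3] w 85.4 F [-0.6  0.1 -0.1]
shift cm, present axes [0.17 0.25 8.33] goal axes [0.15 0.26 8.33] turn [ 0.     0.002 -0.003]
```

View pics/w4.png

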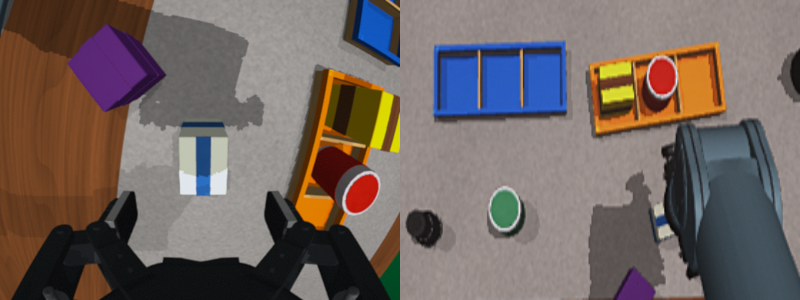

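The left half shows the soap box at (204,160), square between the fingers. The right half shows the tea box at (617,88) and the red tin at (661,78) standing in the orange carton.

move_arm(
  commands=[0.17,0.25,1.5,0,0,0,1,0,0,3,0,0,0,1,0,0,2.2,0,0,0,1,0,0,1.3,0,0,0,1,0,0,0.3,0,0,0,1,0,0,0,0,0,0,0,0,0,0,0,0,0,0,0,0,0,0,0,0,0],
)

```text
time: 8.73
ee_pos: [0.449, -0.1466, 0.0449]
tcp_rot: [[-0.246, 0.969, 0.002], [0.969, 0.246, -0.0], [-0.001, 0.002, -1.0]]
wrist_force: [1.1, -0.3, 0.5]
gripper_width: 0.0512
finger_force: 0.0
```

move_arm(
  commands=[0,0,0,0,0,0,0,0,0,0,0,0,0,0],
)

```text
time: 8.9
ee_pos: [0.4485, -0.147, 0.0448]
tcp_rot: [[-0.245, 0.969, 0.002], [0.969, 0.245, -0.0], [-0.001, 0.002, -1.0]]
wrist_force: [-1.2, 0.6, 4.7]
gripper_width: 0.0414
finger_force: 65.1
```

```bash
python3 go.py 500 60 120 91; python3 go.py 633.6 68.3 120 91
```

```text
t 8.9 pos [ 448.5 -147.    44.8] w 41.4 F [-1.2  0.6  4.7]
shift cm, present axes [18.79 10.08 -7.52] goal axes [20.6   5.51 -7.52] turn [0.002 0.001 0.23 ]
t 8.9 pos [ 448.5 -147.    44.8] w 41.4 F [-1.2  0.6  4.7]
shift cm, present axes [16.32 23.24 -7.5 ] goal axes [21.2  18.88 -7.52] turn [0.002 0.001 0.23 ]
```

move_arm(
  commands=[0,0,-2.5,0,0,0,0,0,0,-3.5,0,0,0.115,0,0,0,-1.5,0,0,0.115,0,3.4,0.9,0,0,0,0,0,3.4,0.9,0,0,0,0,0,3.4,0.9,0,0,0,0,0,3.4,0.9,0,0,0,0,0,3.4,0.9,0,0,0,0,0],
)

```text
time: 9.57
ee_pos: [0.4898, 0.0253, 0.1194]
tcp_rot: [[-0.017, 1.0, 0.001], [1.0, 0.017, -0.0], [-0.0, 0.001, -1.0]]
wrist_force: [0.5, -0.7, -1.2]
gripper_width: 0.0415
finger_force: 64.8
```

```bash
python3 go.py 633.6 68.3 120 91
```

```text
t 9.57 pos [489.8  25.3 119.4] w 41.5 F [ 0.5 -0.7 -1.2]
shift cm, present axes [ 4.05 14.45 -0.05] goal axes [ 4.05 14.45 -0.06] turn [ 0.001  0.    -0.   ]
```

move_arm(
  commands=[1.2,2.9,0,0,0,0,0,1.2,2.9,0,0,0,0,0,0.7,2.9,0,0,0,0,0,0.5,2.9,0,0,0,0,0,0.2,2.7,0,0,0,0,0,0,0,0,0,0,0,0],
)

```text
time: 10.07
ee_pos: [0.6368, 0.0653, 0.1195]
tcp_rot: [[-0.017, 1.0, 0.005], [1.0, 0.017, 0.002], [0.002, 0.005, -1.0]]
wrist_force: [0.0, -0.4, -0.4]
gripper_width: 0.041
finger_force: 64.8
```

```bash
python3 go.py 633.6 68.3 48.8 91
```

```text
t 10.07 pos [636.8  65.3 119.5] w 41.0 F [ 0.  -0.4 -0.4]
shift cm, present axes [ 0.29 -0.35  7.07] goal axes [ 0.31 -0.31  7.07] turn [ 0.005 -0.002 -0.   ]
```

move_arm(
  commands=[0.3,-0.3,2.4,0,0,0,0,0,0,2.4,0,0,0,0,0,0,1.4,0,0,0,0,0,0,0.6,0,0,0,0,0,0,0.2,0,0,0,0,0,0,0,0,0,0,0,0,0,0,0,0,0,0],
)

```text
time: 10.65
ee_pos: [0.6293, 0.0674, 0.0496]
tcp_rot: [[-0.018, 1.0, 0.001], [1.0, 0.018, 0.0], [0.0, 0.001, -1.0]]
wrist_force: [0.3, -0.1, -1.0]
gripper_width: 0.0413
finger_force: 64.6
```

move_arm(
  commands=[0,0,0.12,0,0,0,0,0,0,0,0,0,0,1,0,0,0,0,0,0,1,0,0,0,0,0,0,1,0,0,-0.5,0,0,0,1,0,0,-3,0,0,0,1,0,0,-4,0,0,0,1,0,0,-2.5,0,0,0,1],
)

```text
time: 11.32
ee_pos: [0.6299, 0.0679, 0.1511]
tcp_rot: [[-0.018, 1.0, 0.003], [1.0, 0.018, 0.001], [0.001, 0.003, -1.0]]
wrist_force: [1.5, -0.1, 0.3]
gripper_width: 0.0851
finger_force: 0.0
```

```bash
python3 go.py 460 128.5 130 91
```

```text
t 11.32 pos [629.9  67.9 151.1] w 85.1 F [ 1.5 -0.1  0.3]
shift cm, present axes [  6.37 -16.88   2.07] goal axes [  6.36 -16.88   2.11] turn [ 0.003 -0.001  0.001]
```

move_arm(
  commands=[1.27,-3.38,0,0,0,0,1,1.27,-3.38,0,0,0,0,1,1.27,-3.38,0,0,0,0,1,1.27,-3.38,0,0,0,0,1,1.27,-3.38,0,0,0,0,1,0,0,1.2,0,0,0,1,0,0,0.9,0,0,0,1],
)

```text
time: 11.9
ee_pos: [0.4576, 0.1286, 0.1271]
tcp_rot: [[-0.021, 1.0, 0.001], [1.0, 0.021, -0.0], [-0.0, 0.001, -1.0]]
wrist_force: [0.3, -0.5, 0.4]
gripper_width: 0.0854
finger_force: 0.0
```

```bash
python3 go.py 460 128.5 47 91; python3 - <<'E'
from workcell import robot
import cv2
a=robot.snapshot("wrist")["frame"];b=robot.snapshot("top")["frame"][180:330,180:460]
cv2.imwrite("pics/w5.png",cv2.hconcat([cv2.resize(a,(400,300)),cv2.resize(b,(400,300))])[:,:,::-1])
E
```

```text
t 11.9 pos [457.6 128.6 127.1] w 85.4 F [ 0.3 -0.5  0.4]
shift cm, present axes [-0.02  0.23  8.01] goal axes [-0.02  0.24  8.01] turn [0.001 0.    0.003]
```

View pics/w5.png

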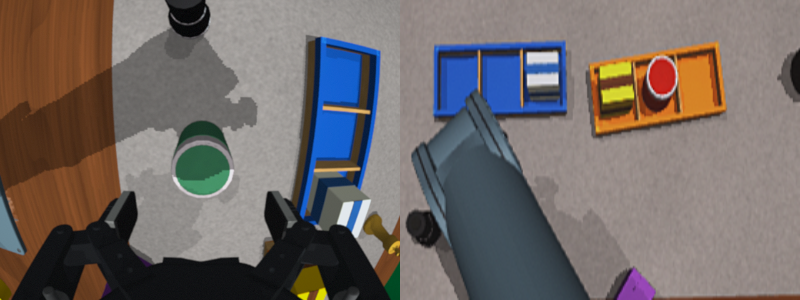

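The green tin sits at (202,165), between the fingers. On the right, the soap box stands at (542,76) in the blue carton's right compartment. I go down and grip.

move_arm(
  commands=[0,0.1,1.5,0,0,0,1,0,0,3,0,0,0,1,0,0,2.2,0,0,0,1,0,0,1.1,0,0,0,1,0,0,0.2,0,0,0,1,0,0,0,0,0,0,0,0,0,0,0,0,0,0,0,0,0,0,0,0,0],
)

```text
time: 12.67
ee_pos: [0.4607, 0.1282, 0.0479]
tcp_rot: [[-0.018, 1.0, 0.002], [1.0, 0.018, 0.0], [0.0, 0.002, -1.0]]
wrist_force: [-2.8, 0.2, 13.5]
gripper_width: 0.0531
finger_force: 60.0
```

move_arm(
  commands=[0,0,0,0,0,0,0,0,0,0,0,0,0,0],
)

```text
time: 12.83
ee_pos: [0.4607, 0.1282, 0.048]
tcp_rot: [[-0.018, 1.0, 0.002], [1.0, 0.018, 0.0], [0.0, 0.002, -1.0]]
wrist_force: [-1.3, -1.2, 7.4]
gripper_width: 0.0531
finger_force: 62.1
```

```bash
python3 go.py 632.3 144.3 120 91
```

```text
t 12.83 pos [460.7 128.2  48. ] w 53.1 F [-1.3 -1.2  7.4]
shift cm, present axes [ 1.31 17.2  -7.16] goal axes [ 1.31 17.18 -7.2 ] turn [ 0.002 -0.     0.   ]
```

Place at TCP z = 52.

move_arm(
  commands=[0,0,-2.5,0,0,0,0,0,0,-3.5,0,0,0,0,0.2,2.8,-1.2,0,0,0,0,0.2,2.9,0,0,0,0,0,0.2,2.9,0,0,0,0,0,0.2,2.9,0,0,0,0,0,0.2,2.9,0,0,0,0,0,0.3,2.6,0,0,0,0,0],
)

```text
time: 13.5
ee_pos: [0.6313, 0.1433, 0.1193]
tcp_rot: [[-0.017, 1.0, 0.001], [1.0, 0.017, -0.0], [-0.0, 0.001, -1.0]]
wrist_force: [-0.3, -0.0, -1.0]
gripper_width: 0.053
finger_force: 63.5
```

```bash
python3 go.py 632.3 144.3 52 91
```

```text
t 13.5 pos [631.3 143.3 119.3] w 53.0 F [-0.3 -0.  -1. ]
shift cm, present axes [0.1  0.09 6.73] goal axes [0.09 0.1  6.73] turn [ 0.001  0.    -0.   ]
```

move_arm(
  commands=[0.1,0.1,2.5,0,0,0,0,0,0,2.3,0,0,0,0,0,0,1.3,0,0,0,0,0,0,0.4,0,0,0,0,0,0,0.15,0,0,0,0,0,0,0,0,0,0,0,0,0,0,0,0,0,0],
)

```text
time: 14.08
ee_pos: [0.6309, 0.1451, 0.053]
tcp_rot: [[-0.018, 1.0, 0.001], [1.0, 0.018, 0.0], [0.0, 0.001, -1.0]]
wrist_force: [-0.3, -0.2, -2.0]
gripper_width: 0.0528
finger_force: 64.1
```

move_arm(
  commands=[0,0,0.12,0,0,0,0,0,0,0,0,0,0,1,0,0,0,0,0,0,1,0,0,0,0,0,0,1,0,0,-0.5,0,0,0,1,0,0,-3,0,0,0,1,0,0,-4,0,0,0,1,0,0,-2.5,0,0,0,1],
)

```text
time: 14.75
ee_pos: [0.6315, 0.1456, 0.1544]
tcp_rot: [[-0.018, 1.0, 0.003], [1.0, 0.018, 0.001], [0.001, 0.003, -1.0]]
wrist_force: [0.9, 1.3, 0.9]
gripper_width: 0.0857
finger_force: 0.0
```

```bash
python3 go.py 443.3 271.5 130 91
```

```text
t 14.75 pos [631.5 145.6 154.4] w 85.7 F [0.9 1.3 0.9]
shift cm, present axes [ 12.93 -18.59   2.41] goal axes [ 12.92 -18.59   2.44] turn [ 0.003 -0.001  0.001]
```

move_arm(
  commands=[2.15,-3.1,0,0,0,0,1,2.15,-3.1,0,0,0,0,1,2.15,-3.1,0,0,0,0,1,2.15,-3.1,0,0,0,0,1,2.15,-3.1,0,0,0,0,1,2.15,-3.1,0,0,0,0,1,0,0,1.2,0,0,0,1,0,0,1,0,0,0,1],
)

```text
time: 15.42
ee_pos: [0.4409, 0.2726, 0.1296]
tcp_rot: [[-0.023, 1.0, 0.001], [1.0, 0.023, 0.001], [0.001, 0.001, -1.0]]
wrist_force: [0.7, -0.7, -0.6]
gripper_width: 0.0855
finger_force: 0.0
```

```bash
python3 go.py 443.3 271.5 51 91; python3 - <<'E'
from workcell import robot
import cv2
a=robot.snapshot("wrist")["frame"];b=robot.snapshot("top")["frame"][180:330,180:460]
cv2.imwrite("pics/w6.png",cv2.hconcat([cv2.resize(a,(400,300)),cv2.resize(b,(400,300))])[:,:,::-1])
E
```

```text
t 15.42 pos [440.9 272.6 129.6] w 85.5 F [ 0.7 -0.7 -0.6]
shift cm, present axes [-0.13  0.23  7.86] goal axes [-0.12  0.24  7.86] turn [ 0.001 -0.001  0.005]
```

View pics/w6.png

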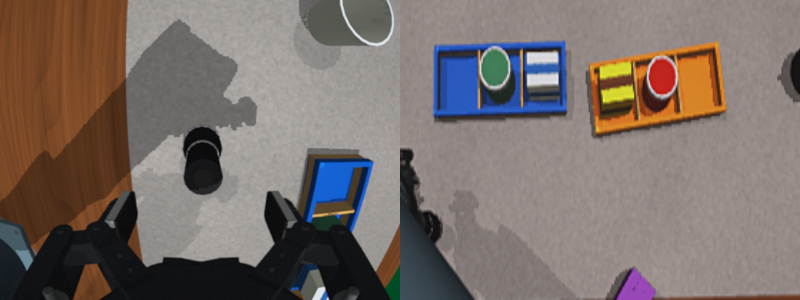

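The torch at (203,160) is centred between the fingers. On the right, the green tin stands at (496,70), in the blue carton's middle compartment. I go down and grip.

move_arm(
  commands=[-0.1,0.1,1.5,0,0,0,1,0,0,3,0,0,0,1,0,0,2.2,0,0,0,1,0,0,1.0,0,0,0,1,0,0,0.2,0,0,0,1,0,0,0,0,0,0,0,0,0,0,0,0,0,0,0,0,0,0,0,0,0],
)

```text
time: 16.18
ee_pos: [0.4443, 0.2701, 0.0512]
tcp_rot: [[-0.018, 1.0, 0.002], [1.0, 0.018, 0.001], [0.001, 0.002, -1.0]]
wrist_force: [-0.8, 0.6, 0.0]
gripper_width: 0.0516
finger_force: 0.0
```

move_arm(
  commands=[0,0,0,0,0,0,0,0,0,0,0,0,0,0,0,0,0,0,0,0,0,0,0,0,0,0,0,0],
)

```text
time: 16.52
ee_pos: [0.4438, 0.2701, 0.051]
tcp_rot: [[-0.018, 1.0, 0.002], [1.0, 0.018, 0.001], [0.001, 0.002, -1.0]]
wrist_force: [0.1, -0.6, 6.2]
gripper_width: 0.0302
finger_force: 58.7
```

```bash
python3 go.py 631 220.3 125 91
```

```text
t 16.52 pos [443.8 270.1  51. ] w 30.2 F [ 0.1 -0.6  6.2]
shift cm, present axes [-5.31 18.63 -7.37] goal axes [-5.3  18.63 -7.4 ] turn [ 0.002 -0.001  0.001]
```

Place at TCP z = 55.

move_arm(
  commands=[0,0,-2.5,0,0,0,0,0,0,-3.5,0,0,0,0,-0.9,3.0,-1.4,0,0,0,0,-0.9,3.1,0,0,0,0,0,-0.9,3.1,0,0,0,0,0,-0.9,3.1,0,0,0,0,0,-0.9,3.1,0,0,0,0,0,-0.8,3.1,0,0,0,0,0],
)

```text
time: 17.18
ee_pos: [0.6304, 0.2188, 0.124]
tcp_rot: [[-0.018, 1.0, -0.0], [1.0, 0.018, -0.001], [-0.001, -0.0, -1.0]]
wrist_force: [0.1, 0.6, -1.7]
gripper_width: 0.0297
finger_force: 59.6
```

```bash
python3 go.py 631 220.3 55 91
```

```text
t 17.18 pos [630.4 218.8 124. ] w 29.7 F [ 0.1  0.6 -1.7]
shift cm, present axes [0.15 0.06 6.9 ] goal axes [0.15 0.06 6.9 ] turn [-0.     0.001  0.   ]
```

move_arm(
  commands=[0.1,0,2.5,0,0,0,0,0,0,2.4,0,0,0,0,0,0,1.3,0,0,0,0,0,0,0.4,0,0,0,0,0,0,0.2,0,0,0,0,0,0,0,0,0,0,0,0,0,0,0,0,0,0],
)

```text
time: 17.77
ee_pos: [0.6298, 0.2216, 0.0573]
tcp_rot: [[-0.018, 1.0, 0.002], [1.0, 0.018, 0.001], [0.001, 0.002, -1.0]]
wrist_force: [0.3, 0.1, -0.2]
gripper_width: 0.0301
finger_force: 59.9
```

move_arm(
  commands=[0,0,0.1,0,0,0,0,0,0,0.05,0,0,0,0,0,0,0,0,0,0,0],
)

```text
time: 18.02
ee_pos: [0.6296, 0.2212, 0.0552]
tcp_rot: [[-0.018, 1.0, 0.001], [1.0, 0.018, 0.0], [0.0, 0.001, -1.0]]
wrist_force: [-0.5, -0.9, 0.3]
gripper_width: 0.0299
finger_force: 60.1
```

move_arm(
  commands=[0,0,0.05,0,0,0,0,0,0,0,0,0,0,1,0,0,0,0,0,0,1,0,0,0,0,0,0,1,0,0,0,0,0,0,1,0,0,-3,0,0,0,1,0,0,-4,0,0,0,1,0,0,-4,0,0,0,1],
)

```text
time: 18.68
ee_pos: [0.6281, 0.2206, 0.1641]
tcp_rot: [[-0.018, 1.0, -0.003], [1.0, 0.018, -0.001], [-0.001, -0.003, -1.0]]
wrist_force: [0.9, 0.3, 0.2]
gripper_width: 0.0854
finger_force: 0.0
```

move_arm(
  commands=[0,-4,0,0,0,0,1,0,-4,0,0,0,0,1,0,-4,0,0,0,0,1,0,-4,0,0,0,0,1,0,-4,0,0,0,0,1,0,0,0,0,0,0,1,0,0,0,0,0,0,1,0,0,0,0,0,0,1],
)

```text
time: 19.35
ee_pos: [0.4301, 0.2176, 0.1644]
tcp_rot: [[-0.018, 1.0, 0.002], [1.0, 0.018, 0.0], [0.0, 0.002, -1.0]]
wrist_force: [0.8, -0.0, 0.2]
gripper_width: 0.0855
finger_force: 0.0
```

```bash
python3 - <<'E'
from workcell import robot
import cv2,numpy as np
from h import *
t=robot.snapshot("top");b=robot.snapshot("scene")["frame"]
P=cloud(t).reshape(-1,3)
def loc(c,a,p):
    a=np.radians(a);d=p[:,:2]*1000-c;return np.c_[d@[np.cos(a),np.sin(a)],d@[-np.sin(a),np.cos(a)],p[:,2]*1000]
for n,c,a,k in [("red",(617.5,-137.3),6.6,[(0,94)]),("tea",(617.5,-137.3),6.6,[(76,104)]),("soap",(632.3,144.3),1,[(-76,90)]),("green",(632.3,144.3),1,[(0,94)]),("torch",(632.3,144.3),1,[(76,108)])]:
    L=loc(c,a,P)
    for y,h in k:
        q=L[(abs(L[:,0])<44)&(abs(L[:,1]-y)<36)&(abs(L[:,2]-h)<8)]
        r=cv2.minAreaRect(q[:,:2].astype(np.float32));print(n,h,np.round(r[0],1),np.round(r[1],1),np.median(q[:,2]).round(1),q[:,2].std().round(1))
cv2.imwrite("pics/f.png",cv2.vconcat([cv2.resize(t["frame"][130:340,90:520],(600,293)),cv2.resize(b[60:450,170:470][:, :],(390,300))[:, :].copy() if 0 else cv2.copyMakeBorder(cv2.resize(b[80:440,150:560],(342,300)),0,0,0,258,0)])[:,:,::-1])
E
```

```text
red 94 [-1.   0.1] [52.  52.7] 94.2 2.2
tea 104 [ 0. 79.] [46.2 54. ] 103.5 2.2
soap 90 [ -4.3 -77.2] [53.6 42.3] 89.5 2.1
green 94 [-1.3  1.6] [52.4 51.8] 93.7 2.3
torch 108 [-1.9 79.2] [29.9 29.7] 107.2 2.2
```

View pics/f.png

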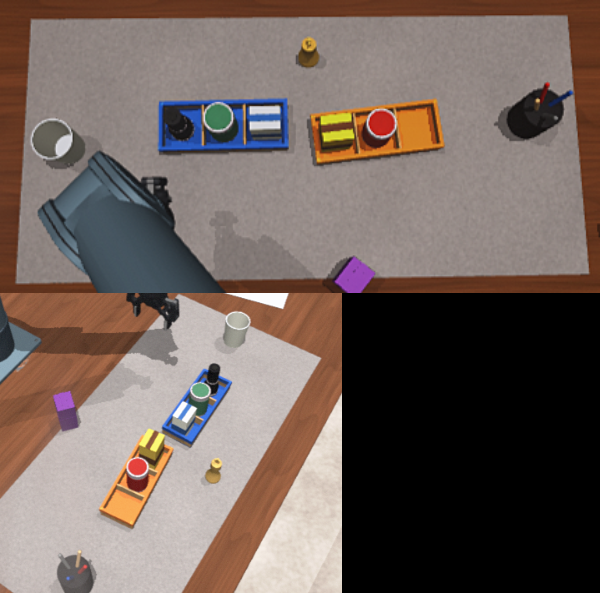

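The final picture shows all five things upright in their compartments, with top heights matching the carton floor. In the upper half, blue holds the torch at (180,124), green tin at (219,120) and soap at (265,120). Orange holds the tea box at (337,130) and red tin at (381,127). The cup, pen pot and king are where they were, and the arm is clear.

```bash
python3 -c "
from workcell import robot
print(robot.sign_off())"
```

```text
the job is handed in; nothing more can be done
None
```

I packed both parcels and handed the job in at about 19 s of the 136 s allowed; the last check showed all five things upright on the carton floors in the right compartments, with the bystanders untouched, but no verdict came back.

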